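# Find the unlatched gearbox cover and push it open

## Task

One of the four identical steel covers on the gearbox housing is unlatched: press down on the near end of each cover with closed fingertips until you find the one that rocks, then push that cover by its finger catch, straight away from you, until it is fully open, and leave it so with the hand clear. Only press and push, grip and lift nothing, and leave the loose parts and tools on the housing and bench where they are.

Things in the scene. Friction and masses are not known exactly. Their poses are not given: they have to be found in the camera images.
- housing: cream gearbox housing fixed to the bench, 240 (x) x 440 (y) x 60 mm high; origin: centre of its underside, z up, its x axis points away from the robot (turned up to 0.2 rad). In its top are four wells in a row along y, each under an identical steel cover. Dark guide bars (11 mm wide, 84 mm apart, tops 74 mm above the bench) run along x beside the covers.
- cover1 (a point): place of cover 1, leftmost as the robot sees it (housing +y): centre of its plate's top when closed, 73 mm above the bench; axes as the housing's. Each cover is a steel plate 110 (x) x 70 (y) x 5 mm, its underside 8 mm clear of the housing. All look alike; three are latched from below and rigid, one (differs each time) is loose.
- cover2 (a point): place of cover 2, second from the left: centre of its plate's top when closed, 73 mm above the bench; axes as the housing's. On the far half of every cover stands a wedge-shaped finger catch, 60 mm wide in y: an upright face towards the robot at x = +15 mm from this point, 20 mm high, sloping back down to the far edge.
- cover3 (a point): place of cover 3, third from the left: centre of its plate's top when closed, 73 mm above the bench; axes as the housing's. The near half of every cover, x = -55 to +15 mm from this point, is flat and free; press it near its near end, about x = -38 mm.
- cover4 (a point): place of cover 4, rightmost (housing -y): centre of its plate's top when closed, 73 mm above the bench; axes as the housing's. Pressed at x = -38 mm, the loose cover sinks 4 to 5 mm under about 5 N and springs back when let go; a latched one does not move.
- loose_rock (a joint): tilt of the loose cover, whichever place it is in, about a cross pin (along y) in its middle, in rad: 0 when level, stops at -0.12 (near end down) and +0.12 (far end down); sprung back to level by 1.5 N m/rad. It stays about 0 while a latched cover is pressed.
- loose_slide (a joint): how far the loose cover has been slid open along its guides, straight away from the robot (housing +x), in m: 0 closed, 0.060 fully open against its stop. It slides with about 2 N of drag and stays where it is left; pushed on the upright face of its finger catch it slides freely.
- collet: bystander, loose, to be left where it is: a steel collet standing on the left end of the housing, 32 mm across, 40 mm tall; origin at the centre of its underside.
- bush: bystander, loose, to be left where it is: a brass bush on the right end of the housing, 32 mm across, 18 mm tall; origin at the centre of its underside.
- plug: bystander, loose, to be left where it is: a square-headed dark plug on the far strip of the housing, 18 mm wide, 28 mm tall; origin at the centre of its underside.
- oil_bottle: bystander, loose, to be left where it is: a white oil bottle on the bench left of the housing, 56 mm across, 150 mm tall; origin at the centre of its underside.
- grease_jar: bystander, loose, to be left where it is: an amber jar on the bench right of the housing, 70 mm across, 70 mm tall; origin at the centre of its underside.
- screwdriver: bystander, loose, to be left where it is: a screwdriver lying on the bench right of the housing; origin at the centre of its underside.
- chuck_key: bystander, loose, to be left where it is: a T-shaped chuck key lying on the bench left of the housing; origin at the centre of its underside.

How it is judged (in metres and radians):
On the way, in this order (a step that is already met when the one before it is completed fails the run):
1. the loose cover is pressed at its near end, still closed, so that it rocks (tilt beyond 0.05 rad) (value of joint loose_rock below -0.05 rad and value of joint loose_slide below 0.012 m), for 0.05 s.
2. the loose cover has been pushed open by at least 50 mm (value of joint loose_slide above 0.05 m), for 0.1 s.
At the end, for the whole second after the job is handed in: The loose cover is slid open by at least 50 of its 60 mm, level to within 0.03 rad and at rest, and every loose bystander is within 30 mm of where it stood (value of joint loose_slide above 0.05 m and value of joint loose_rock between -0.03 and 0.03 rad and velocity of joint loose_slide between -0.01 and 0.01 m/s and distance of each of collet, bush, plug, oil_bottle, grease_jar, screwdriver, chuck_key from where it was at the start of the episode below 0.03 m); the robot touches nothing.
It fails at once if a loose part or tool is lifted, carried or knocked more than 30 mm away (distance of any of collet, bush, plug, oil_bottle, grease_jar, screwdriver, chuck_key from where it was at the start of the episode above 0.03 m).
It also fails if it takes over 58 s, if anything falls off the work surface, if the arm or the gripper's body presses on something with over 40 N, if the wrist force passes 120 N, or if a joint passes its speed limit or range.

## Robot

A 6-joint arm with a two-finger parallel gripper is mounted at the origin on the work surface. World frame = base frame: x ahead of the robot, y to its left, z up, the work surface at z = 0. Lengths are in mm, angles in degrees, forces in N, time in s.
With the tool pointing down it reaches from about 200 to 875 mm from the base axis. Payload 3.4 kg.
Tool frame: the origin (TCP) lies on the centre line of the jaws, within the pads' length; the fingertips stand 14 mm ahead of it and the grasp point (between the pads) lies 5 mm behind it (env.nose_length is the distance from the TCP to the fingertips, in mm); z points along the fingers, y is the direction in which the jaws open and shut (so a half turn about z gives the same grasp; the last joint's range is limited). The gripper opens to 94 mm and grips with 3 to 60 N. Pads are 16 mm wide; open, the fingers measure 119 mm over their backs; the gripper's body (75 mm by 177 mm) begins 78 mm behind the grasp point.
Start: joints at [-74.714, 15.808, 86.224, -0, 77.962, -6.933], TCP at [217.44, -532.338, 219.493] pointing down, gripper open.
Joint ranges: [-165.64, 165.64], [-43.16, 119.46], [12.63, 154.43], [-67.54, 247.53], [6.08, 155.33], [-154.97, 154.97]. Speed limits (degrees/s): [147.25, 147.25, 180, 180, 180, 180].

## Interface

Orientations are given as [roll, pitch, yaw] about the fixed x, y, z axes, in that order (R = Rz(yaw) Ry(pitch) Rx(roll)).
In Python, from workcell import env gives the robot as it stands.
- The arm moves only by the tool servo_tool, never from a script. Its argument "deltas" is a list of rows, each an object with "delta_pos": the shift along the tool's x, y, z in m, a list of three; "turn": the turn, a rotation vector about the tool's x, y, z in degrees, a list of three. In form: [{"delta_pos": [dx, dy, dz], "turn": [ax, ay, az]}, ...]. A call has 1 to 12 rows; each row is the pose to reach, as a shift and turn from the pose commanded when the call began, along the tool's axes at that moment; what a row does not reach only later rows make up. A row lasts 1/12 s, in which the tool goes at most 41.7 mm and 7.16 degrees, less where a joint would pass 70% of its speed; a pose out of reach is approached as far as the arm can. A call with a gripper value outside its range is refused whole. "claw" is the finger opening in m, from 0 to 0.094, set as the call begins (left out, the last holds). The fingers move at their own pace and stop on an object; the grip force is fixed at half the most. Time passes only in rows, so rows that repeat a pose let the fingers close. It gives the time, the measured TCP pose, the force and the opening at its end, in the units of the state.
- env.read_state(): the state, without advancing time (a new reading comes with each control period).
- env.read_camera(name): name is "side" or "top" or "wrist"; returns a dict with "img" (400x640x3 uint8, red, green, blue), "fovy" (degrees; the focal length in pixels is half the picture's height over the tangent of half this angle, whatever the lens; pixels are square), "cx", "cy" (the principal point, pixels), "R" (3x3) and "t" (3): a world point X has camera coordinates R X + t. Camera axes: x right, y down, z forward; pixel columns grow to the right and rows downward; lengths in mm; the calibration is good to about 2 mm. A picture is of the moment at which its call begins. There is no depth.
- env.hand_in(): hands the job in, once; it reports no verdict.
The state is a dict: "t": time; "joint_pos": joint angles; "qd": joint speeds; "joint_torque": joint torques, N m; "eef_pos": TCP position; "eef_rot": TCP orientation; "force": force on the tool from outside, world axes, zero at the start; "moment": the same for the moment, N m; "finger_gap": finger opening in mm.
Only numpy, scipy, OpenCV 4.12 (cv2) and the standard library are available. Lean on these libraries where they do the work, as an engineer would, in place of code of your own. Each camera call takes 0.05 s, during which the arm holds its last target.

## Working session

There is one attempt and no reset: what is moved stays moved. The work goes in short steps, Python scripts to look and compute and a tool call to move; the robot and the scene stay as the last step left them, time stands still between calls to the robot, and variables do not carry over. Pictures are saved under pics/ and viewed, and the job is handed in when it is done.

Besides the shell and the picture viewer there is one more tool, called after "Call:" as name(argument=value, ...), one argument or row to a line, values as JSON. servo_tool: Moves the arm, as the interface text tells. Its arguments: {"type":"object","properties":{"deltas":{"type":"array","items":{"type":"object","properties":{"delta_pos":{"type":"array","items":{"type":"number"}},"turn":{"type":"array","items":{"type":"number"}}}}},"claw":{"type":"number"}},"required":["deltas"]}

```bash
mkdir -p pics; python3 - <<'E'
from workcell import env
import cv2,numpy as np
for n in ["top","side","wrist"]:
    c=env.read_camera(n); cv2.imwrite(f"pics/{n}0.png",c["img"][:,:,::-1]); print(n,c["fovy"],c["cx"],c["cy"],np.round(c["R"],4).tolist(),np.round(c["t"],1))
s=env.read_state();print(s, env.nose_length)
E
```

```text
top 49.33444869913694 320.13757276314277 199.32435019571116 [[-0.0105, -0.9999, 0.0057], [-0.9869, 0.0094, -0.1609], [0.1608, -0.0073, -0.987]] [  -1.9  543.8 1163.9]
side 57.610856917391935 314.35042411817744 200.23737102074384 [[0.9788, -0.2046, 0.0081], [-0.1484, -0.7361, -0.6604], [0.141, 0.6452, -0.7509]] [-525.3  119.3 1038.6]
wrist 63.70903473150193 326.4178963468225 196.63550900025584 [[0.3791, -0.9254, -0.0029], [-0.8983, -0.3687, 0.2388], [-0.2221, -0.0879, -0.9711]] [-572.2  -25.8  390.5]
{'t': 0.15, 'joint_pos': array([-7.47129351e+01,  1.58401246e+01,  8.62755921e+01, -1.12691391e-03,
        7.79625580e+01, -6.93213173e+00]), 'qd': array([-0.00809497, -0.19090558, -0.15368866, -0.03821209, -0.03997462,
        0.04939752]), 'joint_torque': array([ 2.24879019e-03, -4.04920828e+01, -2.37431002e+01,  7.02605140e-02,
        3.15923500e-02, -9.87263570e-05]), 'eef_pos': array([ 217.32855831, -531.92961281,  218.81585218]), 'eef_rot': array([-1.79922165e+02, -8.35348815e-03,  2.22194267e+01]), 'force': array([ 0.59347627, -0.41501009,  0.11629689]), 'moment': array([-0.02668556, -0.00599087, -0.0085822 ]), 'finger_gap': 94.0097591231119} 14.0
```

View pics/top0.png

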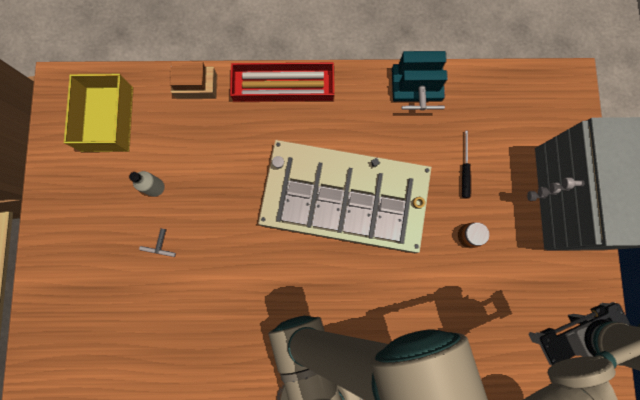

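View pics/side0.png

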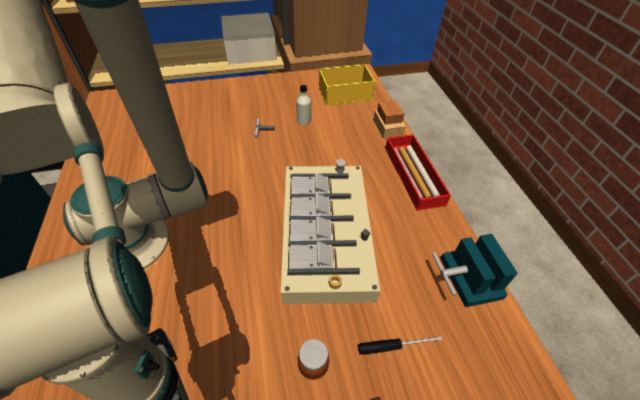

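The top view shows the housing with corners near (276,141), (431,167), (418,250) and (259,224). The bench tools stand clear of it. I'll enlarge the picture and fit the pose.

```bash
cat > h.py <<'E'
import numpy as np,cv2
from workcell import env
def proj(c,P):
    P=np.atleast_2d(P); f=200/np.tan(np.radians(c["fovy"]/2)); q=P@np.array(c["R"]).T+np.array(c["t"]); return np.c_[c["cx"]+f*q[:,0]/q[:,2],c["cy"]+f*q[:,1]/q[:,2]]
def back(c,uv,z):
    f=200/np.tan(np.radians(c["fovy"]/2)); R=np.array(c["R"]);t=np.array(c["t"]); o=-R.T@t
    d=R.T@np.array([(uv[0]-c["cx"])/f,(uv[1]-c["cy"])/f,1]); return o+d*(z-o[2])/d[2]
def H(pose,p):
    x,y,a=pose;p=np.atleast_2d(np.array(p,float)); ca,sa=np.cos(a),np.sin(a); return np.c_[x+ca*p[:,0]-sa*p[:,1],y+sa*p[:,0]+ca*p[:,1],p[:,2]]
E
python3 - <<'E'
from h import *
c=env.read_camera("top");im=c["img"][:,:,::-1]
uv=[(276,141),(431,167),(418,250),(259,224)]
W=np.array([back(c,u,60) for u in uv]);print(W.round(1))
for i in range(4):print(np.linalg.norm(W[i]-W[(i+1)%4]))
cv2.imwrite("pics/topz.png",cv2.resize(im[130:262,245:445],None,fx=4,fy=4,interpolation=cv2.INTER_CUBIC))
c=env.read_camera("side");im=c["img"][:,:,::-1]
cv2.imwrite("pics/sidez.png",cv2.resize(im[155:310,270:390],None,fx=3.8,fy=3.8,interpolation=cv2.INTER_CUBIC))
E
```

```text
[[ 707.5  114.5   60. ]
 [ 629.  -315.7   60. ]
 [ 400.6 -268.9   60. ]
 [ 475.   159.1   60. ]]
437.27114976622096
233.23279309761878
434.47062119855076
236.79846551159113
```

View pics/topz.png

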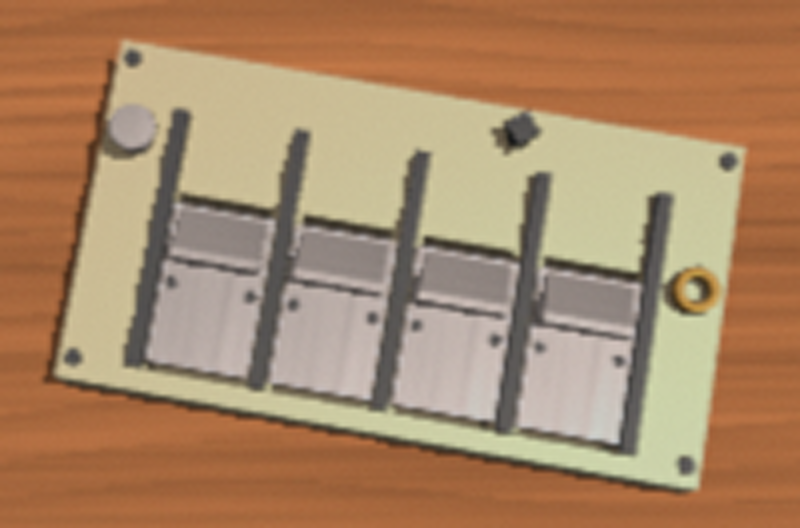

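View pics/sidez.png

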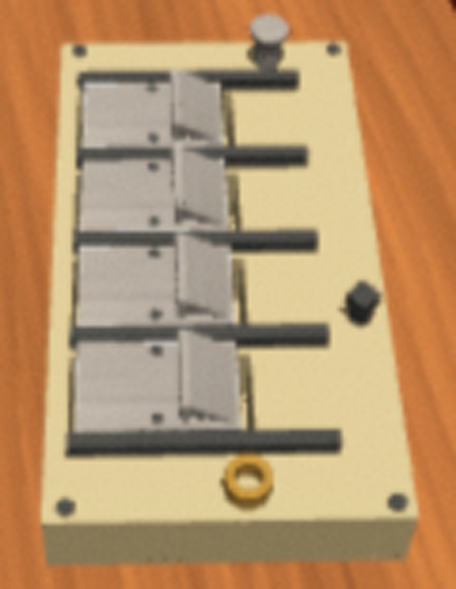

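```bash
cat >> h.py <<'E'
tz=lambda p:((p[0]+.5)/4-.5+245,(p[1]+.5)/4-.5+130)
sz=lambda p:((p[0]+.5)/3.8-.5+270,(p[1]+.5)/3.8-.5+155)
E
python3 - <<'E'
from h import *
from scipy.optimize import least_squares
ct=env.read_camera("top");cs=env.read_camera("side")
T=[tz(p) for p in [(122,40),(746,147),(698,490),(54,378)]]
S=[sz(p) for p in [(62,44),(345,42),(417,518),(43,522)]]
Pt=[(120,220,60),(120,-220,60),(-120,-220,60),(-120,220,60)]
Ps=[(-120,220,60),(120,220,60),(120,-220,60),(-120,-220,60)]
def r(v,w=3):
    o=[]
    if w&1:o.append((proj(ct,H(v,Pt))-T).ravel())
    if w&2:o.append((proj(cs,H(v,Ps))-S).ravel())
    return np.concatenate(o)
for w in (1,2,3):
    s=least_squares(r,[550,-75,-.18],args=(w,));print(w,s.x.round(3),s.fun.round(1))
v=s.x
# cover features in housing coords
def inv(P):
    ca,sa=np.cos(v[2]),np.sin(v[2]);d=P[:2]-v[:2];return np.array([ca*d[0]+sa*d[1],-sa*d[0]+ca*d[1]])
for n,p,z in [("c1nl",(147,364),73),("c1nr",(248,380),73),("c4nl",(523,430),73),("c4nr",(618,446),73),("c4catchbaseL",(541,318),73),("c1catchL",(168,258),93),("bar1far",(182,110),74),("bar5far",(662,195),74),("bar1near",(134,365),74),("bar5near",(628,452),74),("plugtop",(522,125),88),("collet",(132,127),100),("bush",(694,290),78)]:
    print(n,inv(back(ct,tz(p),z)).round(1))
for n,p,z in [("c1nl",(82,85),73),("c1nr",(80,147),73),("c4nl",(77,346),73),("c4nr",(75,430),73),("catch4 top",(180,345),93),("catch4topR",(180,405),93)]:
    print("s",n,inv(back(cs,sz(p),z)).round(1))
E
```

```text
1 [ 5.52945e+02 -7.73340e+01 -1.84000e-01] [-0.   0.1 -0.2  0.   0.   0.   0.2 -0.2]
2 [ 5.54183e+02 -7.77730e+01 -1.85000e-01] [-0.1 -0.1  0.2 -0.2  0.5 -0.2 -0.6  0.3]
3 [ 5.53562e+02 -7.75510e+01 -1.84000e-01] [ 0.1 -0.1 -0.1 -0.2  0.1 -0.2  0.3 -0.4 -0.3 -0.1 -0.  -0.3  0.3 -0.3
 -0.8  0.3]
c1nl [-102.3  159. ]
c1nr [-101.2   90.4]
c4nl [-102.3  -96.3]
c4nr [-101.9 -160.4]
c4catchbaseL [-25.6 -96.8]
c1catchL [-32.1 156.5]
bar1far [ 74. 168.]
bar5far [  72.3 -165.3]
bar1near [-104.6  167.4]
bar5near [-104.8 -167.4]
plugtop [100.4 -62.4]
collet [ 50.2 196. ]
bush [  10.3 -195. ]
s c1nl [-100.4  157.6]
s c1nr [-100.6   89.9]
s c4nl [-98.8 -94.8]
s c4nr [ -98.7 -160.8]
s catch4 top [ -28.9 -108.8]
s catch4topR [ -30.1 -155.4]
```

```bash
cat >> h.py <<'E'
V=(553.56,-77.55,-.1845); CY=[126,42,-42,-126]; CX=-45
from scipy.spatial.transform import Rotation as Ro
def delta(cmdpos,cmdrpy,goal):
    R=Ro.from_euler('xyz',cmdrpy,degrees=True); return R.inv().apply(np.array(goal)-cmdpos)/1000
E
python3 - <<'E'
from h import *
P=[H(V,(CX-38,y,120))[0] for y in CY]; print(np.round(P,1), np.degrees(V[2]))
print(delta([217.44,-532.34,219.49],[180,0,22.22],P[3]))
E
```

```text
[[ 495.1   61.5  120. ]
 [ 479.7  -21.   120. ]
 [ 464.3 -103.6  120. ]
 [ 448.9 -186.2  120. ]] -10.57107132016369
[ 0.34513169 -0.23293709  0.09949   ]
```

Call:
servo_tool(
  claw=0,
  deltas=[
    {"delta_pos": [0.033,-0.022,0],"turn": [0,0,3.3]},
    {"delta_pos": [0.065,-0.045,0],"turn": [0,0,6.6]},
    {"delta_pos": [0.1,-0.067,0],"turn": [0,0,9.8]},
    {"delta_pos": [0.132,-0.09,0],"turn": [0,0,13.1]},
    {"delta_pos": [0.165,-0.111,0],"turn": [0,0,16.4]},
    {"delta_pos": [0.2,-0.134,0],"turn": [0,0,19.7]},
    {"delta_pos": [0.23,-0.156,0],"turn": [0,0,23]},
    {"delta_pos": [0.265,-0.179,0],"turn": [0,0,26.2]},
    {"delta_pos": [0.295,-0.2,0],"turn": [0,0,29.5]},
    {"delta_pos": [0.33,-0.223,0],"turn": [0,0,32.8]},
    {"delta_pos": [0.345,-0.233,0],"turn": [0,0,32.8]},
    {"delta_pos": [0.345,-0.233,0],"turn": [0,0,32.8]},
  ],
)

```text
t: 1.35
eef_pos: [450.5, -182.9, 219.6]
eef_rot: [-179.9, -0.1, -10.3]
force: [-0.1, 0.6, -0.6]
finger_gap: 17.3
```

Call:
servo_tool(
  deltas=[
    {"delta_pos": [0,0,0.03]},
    {"delta_pos": [0,0,0.06]},
    {"delta_pos": [0,0,0.09]},
    {"delta_pos": [0,0,0.11]},
    {"delta_pos": [0,0,0.122]},
    {"delta_pos": [0,0,0.126]},
    {"delta_pos": [0,0,0.126]},
    {"delta_pos": [0,0,0.126]},
  ],
)

```text
schema error: expected keys delta_pos, turn
```

```bash
python3 - <<'E'
from h import *
s=env.read_state();print(s["eef_pos"],s["force"],s["finger_gap"])
for n in ["top","wrist"]:
    c=env.read_camera(n);im=c["img"][:,:,::-1]
    if n=="top": im=cv2.resize(im[130:262,245:445],None,fx=4,fy=4,interpolation=cv2.INTER_CUBIC)
    cv2.imwrite(f"pics/{n}1.png",im)
E
```

```text
[ 450.4553006  -182.8927718   219.58138032] [-0.14902538  0.56795071 -0.58180417] 17.33461322347668
```

View pics/wrist1.png

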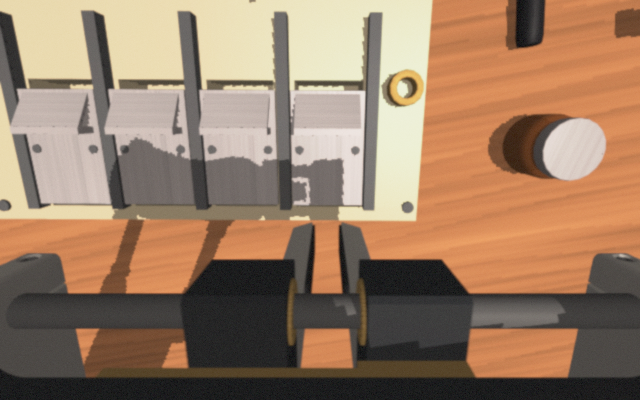

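The wrist view shows all four covers, with the fingers still closing and in line with cover 4 (about column 327). The last move was refused because every row needs a turn key, so I'll send it again.

Call:
servo_tool(
  deltas=[
    {"delta_pos": [0,0,0.03],"turn": [0,0,0]},
    {"delta_pos": [0,0,0.06],"turn": [0,0,0]},
    {"delta_pos": [0,0,0.09],"turn": [0,0,0]},
    {"delta_pos": [0,0,0.11],"turn": [0,0,0]},
    {"delta_pos": [0,0,0.122],"turn": [0,0,0]},
    {"delta_pos": [0,0,0.126],"turn": [0,0,0]},
    {"delta_pos": [0,0,0.126],"turn": [0,0,0]},
    {"delta_pos": [0,0,0.126],"turn": [0,0,0]},
  ],
)

```text
t: 2.12
eef_pos: [448.8, -187.4, 94.0]
eef_rot: [180.0, -0.0, -10.7]
force: [0.8, -0.6, -0.1]
finger_gap: 0.3
```

```bash
python3 - <<'E'
from h import *
s=env.read_state();print(s["t"],s["eef_pos"],s["force"],s["finger_gap"])
for n in ["wrist"]:
    c=env.read_camera(n);im=c["img"][:,:,::-1]
    cv2.imwrite(f"pics/{n}2.png",im)
E
```

```text
2.1167 [ 448.76717706 -187.41986976   93.99639184] [ 0.78202069 -0.62823014 -0.10994416] 0.27389130880501106
```

View pics/wrist2.png

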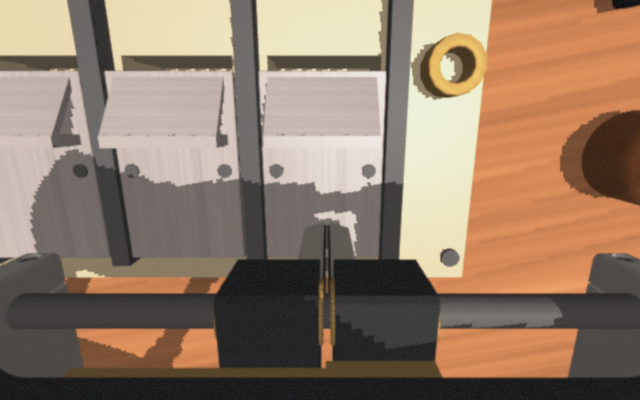

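The fingers are closed over cover 4's near half, between the bars (column 327, bars at about 250 and 395). Now I'll press gently.

Call:
servo_tool(
  deltas=[
    {"delta_pos": [0,0,0.003],"turn": [0,0,0]},
    {"delta_pos": [0,0,0.005],"turn": [0,0,0]},
    {"delta_pos": [0,0,0.006],"turn": [0,0,0]},
    {"delta_pos": [0,0,0.007],"turn": [0,0,0]},
    {"delta_pos": [0,0,0.008],"turn": [0,0,0]},
    {"delta_pos": [0,0,0.008],"turn": [0,0,0]},
    {"delta_pos": [0,0,0.008],"turn": [0,0,0]},
  ],
)

```text
t: 2.75
eef_pos: [448.8, -186.2, 85.7]
eef_rot: [180.0, -0.0, -10.6]
force: [-0.7, 0.2, 2.5]
finger_gap: 0.5
```

Call:
servo_tool(
  deltas=[
    {"delta_pos": [0,0,0.001],"turn": [0,0,0]},
    {"delta_pos": [0,0,0.002],"turn": [0,0,0]},
    {"delta_pos": [0,0,0.002],"turn": [0,0,0]},
    {"delta_pos": [0,0,0.002],"turn": [0,0,0]},
  ],
)

```text
t: 3.08
eef_pos: [448.8, -186.2, 83.7]
eef_rot: [180.0, -0.0, -10.6]
force: [-0.6, -1.0, 5.1]
finger_gap: 0.2
```

Cover 4 gives about 1.3 N/mm and has sunk about 3.3 mm at 5 N, so it rocks. I'll take a picture to confirm, then raise.

```bash
python3 - <<'E'
from h import *
c=env.read_camera("side");im=c["img"][:,:,::-1]
cv2.imwrite("pics/side3.png",cv2.resize(im[220:310,270:390],None,fx=6,fy=6,interpolation=cv2.INTER_CUBIC))
c=env.read_camera("wrist");im=c["img"][:,:,::-1];cv2.imwrite("pics/wrist3.png",im)
E
```

```text
(no output)
```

View pics/side3.png

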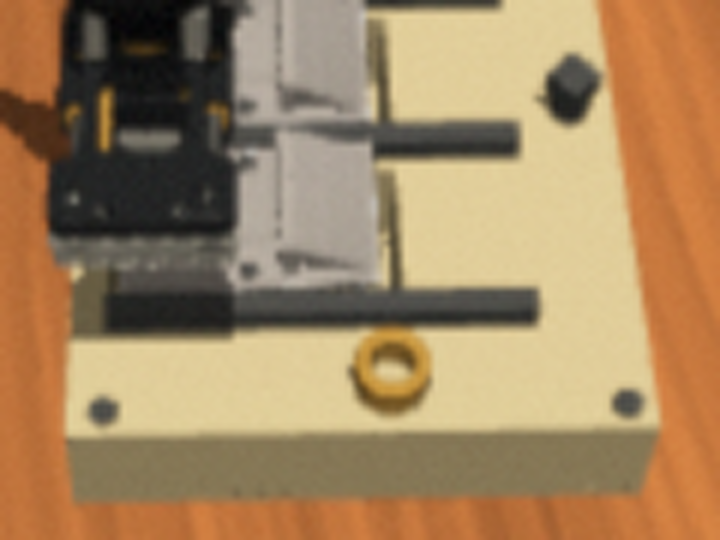

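View pics/wrist3.png

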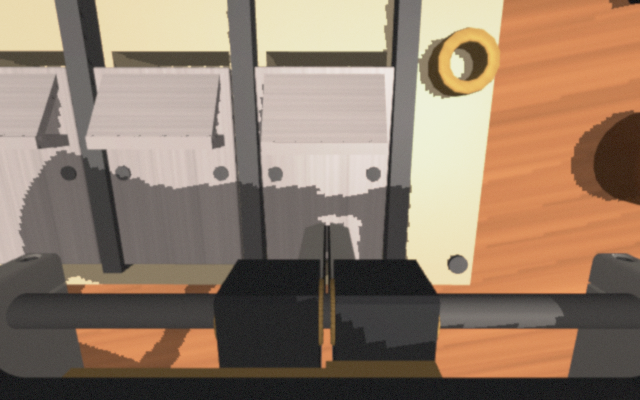

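The catch of cover 4 now sits visibly higher than its neighbours (far edge at row 67 of the wrist view, wider apart), so cover 4 is the loose one. I'll raise to catch height.

Call:
servo_tool(
  deltas=[
    {"delta_pos": [0,0,-0.002],"turn": [0,0,0]},
    {"delta_pos": [0,0,-0.005],"turn": [0,0,0]},
    {"delta_pos": [0,0,-0.009],"turn": [0,0,0]},
    {"delta_pos": [0,0,-0.009],"turn": [0,0,0]},
    {"delta_pos": [0.01,0,-0.009],"turn": [0,0,0]},
    {"delta_pos": [0.02,0,-0.009],"turn": [0,0,0]},
    {"delta_pos": [0.03,0,-0.009],"turn": [0,0,0]},
    {"delta_pos": [0.036,0,-0.009],"turn": [0,0,0]},
    {"delta_pos": [0.036,0,-0.009],"turn": [0,0,0]},
    {"delta_pos": [0.036,0,-0.009],"turn": [0,0,0]},
  ],
)

```text
t: 4.02
eef_pos: [484.5, -192.8, 92.1]
eef_rot: [-180.0, 0.0, -10.6]
force: [-0.9, -0.1, 0.1]
finger_gap: -0.1
```

Next, a slow push at about 4 mm per row (50 mm/s).

Call:
servo_tool(
  deltas=[
    {"delta_pos": [0.004,0,0],"turn": [0,0,0]},
    {"delta_pos": [0.008,0,0],"turn": [0,0,0]},
    {"delta_pos": [0.012,0,0],"turn": [0,0,0]},
    {"delta_pos": [0.016,0,0],"turn": [0,0,0]},
    {"delta_pos": [0.02,0,0],"turn": [0,0,0]},
    {"delta_pos": [0.024,0,0],"turn": [0,0,0]},
    {"delta_pos": [0.028,0,0],"turn": [0,0,0]},
    {"delta_pos": [0.032,0,0],"turn": [0,0,0]},
    {"delta_pos": [0.036,0,0],"turn": [0,0,0]},
    {"delta_pos": [0.04,0,0],"turn": [0,0,0]},
    {"delta_pos": [0.04,0,0],"turn": [0,0,0]},
  ],
)

```text
t: 4.93
eef_pos: [524.7, -200.4, 92.5]
eef_rot: [-180.0, -0.1, -10.6]
force: [-0.3, 1.1, -0.4]
finger_gap: 0.4
```

```bash
python3 - <<'E'
from h import *
s=env.read_state();print(s["t"],s["eef_pos"],s["force"])
c=env.read_camera("wrist");im=c["img"][:,:,::-1];cv2.imwrite("pics/wrist4.png",im)
E
```

```text
4.9333 [ 524.74046728 -200.37522957   92.45552334] [-0.32040021  1.10914551 -0.36702538]
```

View pics/wrist4.png

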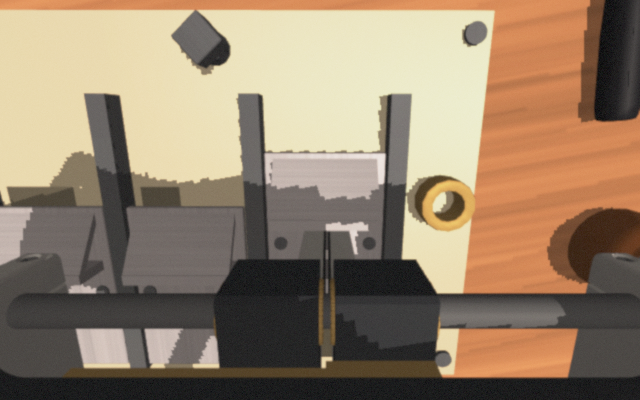

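Cover 4 is sliding. Its far edge is ahead of the neighbours', at row 155 against 205. I'll continue to the stop.

Call:
servo_tool(
  deltas=[
    {"delta_pos": [0.004,0,0],"turn": [0,0,0]},
    {"delta_pos": [0.008,0,0],"turn": [0,0,0]},
    {"delta_pos": [0.012,0,0],"turn": [0,0,0]},
    {"delta_pos": [0.016,0,0],"turn": [0,0,0]},
    {"delta_pos": [0.02,0,0],"turn": [0,0,0]},
    {"delta_pos": [0.023,0,0],"turn": [0,0,0]},
    {"delta_pos": [0.025,0,0],"turn": [0,0,0]},
    {"delta_pos": [0.026,0,0],"turn": [0,0,0]},
    {"delta_pos": [0.026,0,0],"turn": [0,0,0]},
    {"delta_pos": [0.026,0,0],"turn": [0,0,0]},
  ],
)

```text
t: 5.82
eef_pos: [549.5, -205.1, 92.6]
eef_rot: [180.0, -0.1, -10.6]
force: [-0.4, -0.2, -0.8]
finger_gap: 1.0
```

Call:
servo_tool(
  deltas=[
    {"delta_pos": [0.001,0,0],"turn": [0,0,0]},
    {"delta_pos": [0.002,0,0],"turn": [0,0,0]},
    {"delta_pos": [0.003,0,0],"turn": [0,0,0]},
    {"delta_pos": [0.003,0,0],"turn": [0,0,0]},
    {"delta_pos": [0.003,0,0],"turn": [0,0,0]},
  ],
)

```text
t: 6.23
eef_pos: [551.9, -205.5, 92.5]
eef_rot: [180.0, 0.0, -10.6]
force: [-2.0, 0.5, 0.4]
finger_gap: 0.4
```

```bash
python3 - <<'E'
from h import *
s=env.read_state();print(s["t"],s["eef_pos"],s["force"])
c=env.read_camera("wrist");im=c["img"][:,:,::-1];cv2.imwrite("pics/wrist5.png",im)
E
```

```text
6.2333 [ 551.87817015 -205.48830392   92.46776013] [-2.03014759  0.49185463  0.36338341]
```

View pics/wrist5.png

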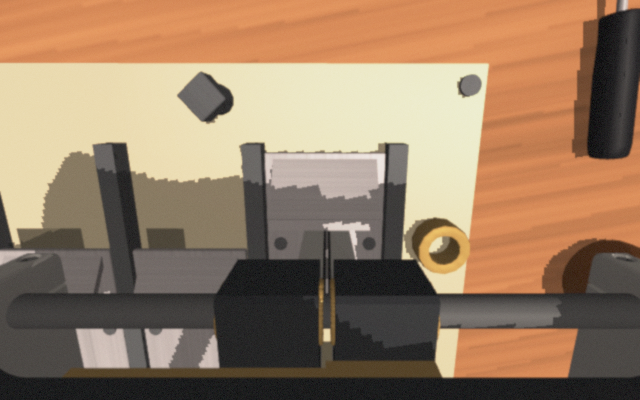

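Call:
servo_tool(
  deltas=[
    {"delta_pos": [0.001,0,0],"turn": [0,0,0]},
    {"delta_pos": [0.002,0,0],"turn": [0,0,0]},
    {"delta_pos": [0.003,0,0],"turn": [0,0,0]},
    {"delta_pos": [0.003,0,0],"turn": [0,0,0]},
    {"delta_pos": [0.003,0,0],"turn": [0,0,0]},
  ],
)

```text
t: 6.7
eef_pos: [552.5, -205.6, 91.9]
eef_rot: [-180.0, 0.3, -10.6]
force: [-6.8, 0.6, 2.4]
finger_gap: 0.7
```

The tool has stalled and the force is rising (-6.8 N), so the cover is against its stop. I'll back off, then lift clear.

Call:
servo_tool(
  deltas=[
    {"delta_pos": [-0.004,0,0],"turn": [0,0,0]},
    {"delta_pos": [-0.012,0,0],"turn": [0,0,0]},
    {"delta_pos": [-0.02,0,0],"turn": [0,0,0]},
    {"delta_pos": [-0.022,0,-0.01],"turn": [0,0,0]},
    {"delta_pos": [-0.03,0,-0.04],"turn": [0,0,0]},
    {"delta_pos": [-0.05,0,-0.07],"turn": [0,0,0]},
    {"delta_pos": [-0.08,0,-0.1],"turn": [0,0,0]},
    {"delta_pos": [-0.11,0,-0.12],"turn": [0,0,0]},
    {"delta_pos": [-0.14,0,-0.14],"turn": [0,0,0]},
    {"delta_pos": [-0.16,0,-0.15],"turn": [0,0,0]},
    {"delta_pos": [-0.16,0,-0.15],"turn": [0,0,0]},
    {"delta_pos": [-0.16,0,-0.15],"turn": [0,0,0]},
  ],
)

```text
t: 7.7
eef_pos: [398.0, -176.9, 244.2]
eef_rot: [179.9, -0.3, -10.6]
force: [-0.2, -0.4, -0.0]
finger_gap: 0.6
```

```bash
python3 - <<'E'
from h import *
s=env.read_state();print(s["t"],s["eef_pos"],s["force"],np.abs(s["qd"]).max())
c=env.read_camera("wrist");cv2.imwrite("pics/wrist6.png",c["img"][:,:,::-1])
c=env.read_camera("side");im=c["img"][:,:,::-1];cv2.imwrite("pics/side6.png",im)
E
```

```text
7.7 [ 398.0217345  -176.86274829  244.17577683] [-0.16996828 -0.37738984 -0.0380422 ] 3.005713787535032
```

View pics/wrist6.png

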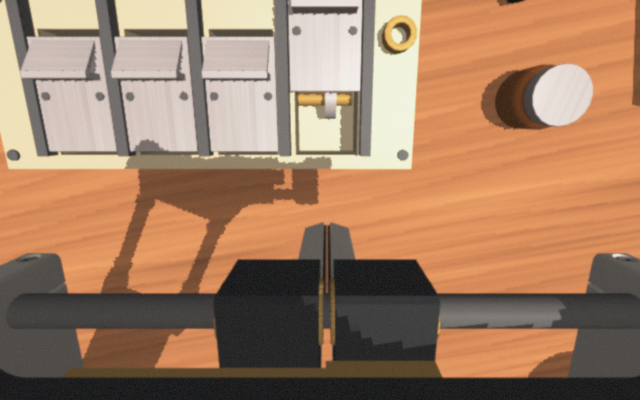

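View pics/side6.png

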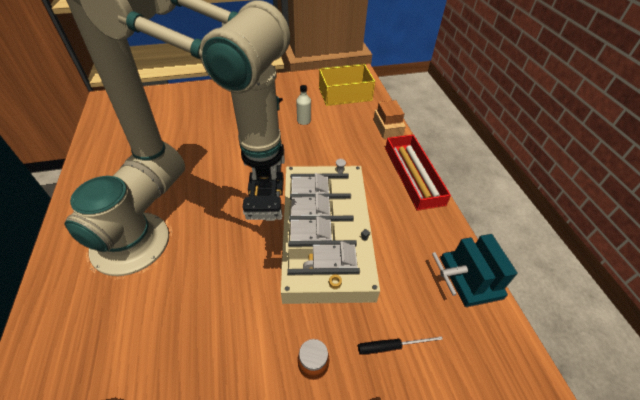

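```bash
python3 - <<'E'
from h import *
c=env.read_camera("wrist")
for p in [(290,91),(359,91),(241,152)]:
    d=back(c,p,73)[:2]-np.array(V[:2]);ca,sa=np.cos(V[2]),np.sin(V[2]);print(p,(ca*d[0]+sa*d[1]).round(1),(-sa*d[0]+ca*d[1]).round(1))
print(env.read_state()["qd"].round(2))
E
```

```text
(290, 91) -40.8 -88.5
(359, 91) -40.8 -156.9
(241, 152) -101.0 -36.2
[ 0.21  0.92  0.11 -0.    0.4  -0.14]
```

The near edge of cover 4 is at housing x = -40.8 mm, against -101 mm closed, so it is open by about 60 mm. The bystanders look unmoved and the hand is clear, so I'm handing in.

```bash
python3 - <<'E'
from h import *
print(env.hand_in())
E
```

```text
the job is handed in; nothing more can be done
None
```

Cover 4, the rightmost, was the loose one; I pushed it fully open and handed the job in at about 8 s.

- **Finding it:** I pressed cover 4 first with closed fingertips. It sank about 3.3 mm at about 5 N, which is roughly 0.087 rad of tilt. Since it rocked, I did not press the other three to compare. One camera view also showed its catch sitting higher than its neighbours'.
- **Opening it:** I pushed it straight along by its finger catch until the tool stalled and the force rose to about 7 N at the stop. I then backed off and lifted clear.
- **Last checks:** The near edge of cover 4 measured 60 mm further away than a closed cover's. The tool force was about 0, and the hand was well above and behind the housing.
- **Bystanders:** By eye, none appeared to have moved. The arm hid the chuck key in the last side picture, but it never went near it.

No check failed or disagreed. One move call was refused for a missing key and I sent it again, with no effect on the scene.

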